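# Set the slotted bracket to the spacer and clamp it

## Robot

A 6-joint arm with a two-finger parallel gripper is mounted at the origin on a cart in front of the work surface, level with it; the furniture and walls round the work are solid. World frame = base frame: x ahead of the robot, y to its left, z up, the work surface at z = 0. Lengths are in m, angles in rad, forces in N, time in s.
With the tool pointing down it reaches from about 0.35 to 0.925 m from the base axis. Payload 6.4 kg.
Tool frame: the origin (TCP) lies on the centre line of the jaws, within the pads' length; the fingertips stand 14 mm ahead of it and the grasp point (between the pads) lies 5 mm behind it; z points along the fingers, y is the line along which they close (so a half turn about z gives the same grasp; the last joint's range is limited). The gripper opens to 94 mm and grips with 3 to 60 N. Pads are 16 mm wide; open, the fingers measure 119 mm over their backs; the gripper's body (75 mm by 177 mm) begins 78 mm behind the grasp point.
Start: joints at [-1.335, 0.245, 1.558, -0, 1.339, -0.174], TCP at [0.259, -0.596, 0.219] pointing down, gripper open.
Joint ranges: [-3.13, 3.13], [-1.02, 2.26], [0.13, 2.54], [-0.95, 4.09], [0.21, 2.88], [-2.74, 2.74]. Speed limits (rad/s): [2.57, 2.57, 3.14, 3.14, 3.14, 3.14].

## Interface

Orientations are given as a unit quaternion [w, x, y, z].
In Python, from station import manip gives the robot as it stands. Calls block until the motion is done:
- manip.movep(position, orientation): joint-space move of the TCP to a pose.
- manip.move_straight(position, orientation=None, velocity=0.15, max_force=None): straight line of the TCP; orientation=None keeps the orientation; velocity is the mean speed in m/s. With max_force (N) it stops when the force on the tool has changed by that much, and returns True; else False.
- manip.set_joints(angles): joint-space move.
- manip.command_gripper(opening, force=None): finger opening in m; force is the grip in N (None keeps the last); returns when the fingers have stopped.
- manip.hold(seconds).
- manip.solve_ik(position, orientation): joint angles nearest the present ones, or None.
- manip.get_obs(): the state.
- manip.grab_frame(name): name is "scene" or "side" or "wrist"; returns (picture, depth): 480x640x3 uint8, blue, green, red; 480x640 float32, m along the optical axis (not along the pixel's ray), 0 where there is no reading.
- manip.calibration(name): a dict with "fovy" (degrees; the focal length in pixels is half the picture's height over the tangent of half this angle, whatever the lens; pixels are square), "cx", "cy" (the principal point, pixels), "k1" (the pictures are not rectified: a ray, as slopes to the right and down, at radius r is drawn at 1 + k1 r^2 times it, then the intrinsics apply), "xyz" and "rotation" of the camera in the world. Camera axes: x right, y down, z forward; pixel columns grow to the right and rows downward; lengths in m; the calibration is good to about 2 mm. A picture is of the moment at which its call begins: read the wrist's pose just before it. calibration takes no time and is no camera call; for the wrist camera it gives the pose at the moment of the call.
A pose or a line that the arm cannot do raises manip.Unreachable and nothing moves.
- manip.hand_in(): hands the job in; it is judged then, once.
The state is a dict: "t": time; "q": joint angles; "qd": joint speeds; "joint_torque": joint torques, N m; "ee_pos": TCP position; "tool_rot": TCP orientation; "contact_force": force on the tool from outside, world axes, zero at the start; "ft_torque": the same for the moment, N m; "gripper_width": finger opening in m; "grasp_force": force on a finger pad.
Only numpy, scipy, OpenCV 4.12 (cv2) and the standard library are available. Lean on these libraries where they do the work, as an engineer would, in place of code of your own. Each camera call takes 0.05 s, during which the arm holds its last target. There are 200 camera calls.

## Task

Slide the blue slotted bracket along its bolts towards the dark end stop until the grey spacer block is nipped firmly, but not hard, between the bracket and the stop's steel pad. Then turn the black clamp lever clockwise (seen from above) all the way to its end to lock the bracket there, without leaning on it hard or shifting the bracket back off the spacer. Leave the things lying around alone.

Things in the scene. Friction and masses are not known exactly. Their poses are not given: they have to be found in the camera images.
- fixture: Light grey metal plate 150 (x) x 270 (y) x 12 mm, fixed to the bench, elsewhere and turned each time. Origin: centre of its underside, on the bench. +y is the slide direction, towards the end stop. Two 8 mm studs at y = -35 mm: at x = -30 a plain bolt, head top 28 mm above the bench; at x = +30 the pivot of the clamp lever (hub 26 mm across, up to 51 mm above the bench)
- bracket: Blue angle bracket, about 0.6 kg, loose on the plate: foot 100 (x) x 130 (y) x 6 mm with two slots along y for the studs (66 mm of slide, 1 mm side play), upright flange 100 wide, 10 thick, 55 high at its +y end. Origin: underside, middle of the flange's front (+y) face; +y to the stop. Behind the flange, from its middle to -x, all above 17 mm is clear. Unclamped it drags with a few N
- bracket_flange (a point): Middle of the flange's rear (-y) face, 30 mm above the bracket's underside (42 mm above the bench): push here in the bracket's +y direction; the flange can also be pinched across its 10 mm
- stop: Dark steel end stop 100 (x) x 20 (y) x 30 mm high, fixed on the plate at a different place along its y each time. Origin: underside, middle of the block's face on the bracket's side (-y); axes parallel to the fixture's. A steel pad, 84 x 20 mm, on an adjusting screw stands 3 to 20 mm proud of that face (differs each time, not measured, does not give): where it seats must be felt
- spacer: Grey block 36 x 75 x 18 mm high, loose on the plate between bracket and stop; origin centre of its underside, x (36 mm) along the slide, +x roughly to the stop. It starts some mm off the stop's pad, a little askew; the bracket pushes it home and squares it. Nipped: bracket origin 18 mm from spacer origin. Firm means 5 to 20 N through it, felt as a rise over the sliding drag
- clamp_lever (a joint): Clamp lever angle: 0 = loose, pointing along the fixture's +x; turns clockwise seen from above to 1.4 rad = its hard end, clamped, pointing nearly along the fixture's -y. Starts near 0. It turns stiffly (about 4 to 5 N at the handle) and stays where it is left
- lever_end (a point): Point on the axis of the lever's round handle (13 mm thick, level, black), 65 mm from the pivot, 48 mm above the bench; the handle runs level from 30 to 78 mm from the pivot. Push it sideways here or pinch it across
- tape: Roll of black tape lying flat, 68 mm across, 19 mm high; leave alone
- steel_bar: Flat steel offcut 24 x 80 x 8 mm lying on the bench; leave alone
- pen: Blue pen lying on the bench, 139 mm long, 9 mm thick; leave alone

How it is judged:
By the outcome, as a careful person would: the job done as asked, in the order asked, and still so for the second after the job is handed in, with the robot touching nothing.
It also fails if it takes over 67 s, if anything falls off the work surface, if the arm or the gripper's body presses on something with over 40 N, if the wrist force passes 120 N, or if a joint passes its speed limit or range.

## Working session

There is one attempt and no reset: what is moved stays moved. The work goes in short steps, each a Python script; the robot and the scene stay as the last script left them, time stands still between calls to the robot, and variables do not carry over. Pictures are saved under pics/ and viewed, at most 10 in all, crops included, and the job is handed in when it is done.

```bash
mkdir -p pics; ls; cat > h.py <<'E'
import numpy as np, cv2
from station import manip as m
from scipy.spatial.transform import Rotation as R
def rot(c):
    r=np.array(c["rotation"],float)
    return r if r.shape==(3,3) else R.from_quat(r,scalar_first=True).as_matrix()
def K(c):
    f=240/np.tan(np.radians(c["fovy"])/2); return np.array([[f,0,c["cx"]],[0,f,c["cy"]],[0,0,1.]])
def ray(c,uv):
    d=np.array([c["k1"],0,0,0,0.])
    p=cv2.undistortPoints(np.array(uv,float).reshape(-1,1,2),K(c),d)[:,0]
    return np.c_[p,np.ones(len(p))]@rot(c).T
def at_z(c,uv,z):
    r=ray(c,uv); o=np.array(c["xyz"]); return o+r*((z-o[2])/r[:,2:])
def proj(c,P):
    q=(np.atleast_2d(P)-np.array(c["xyz"]))@rot(c)
    return cv2.projectPoints(q,np.zeros(3),np.zeros(3),K(c),np.array([c["k1"],0,0,0,0.]))[0][:,0]
E
python3 - <<'E'
from h import *
for n in("scene","side"):
    im,d=m.grab_frame(n); cv2.imwrite(f"pics/{n}0.png",im); np.save(f"pics/{n}0d.npy",d); c=m.calibration(n); print(c)
    import pickle; pickle.dump(c,open(f"pics/{n}.pkl","wb"))
print(m.get_obs())
E
```

```text
pics
station.py
{'fovy': 49.87515497053997, 'cx': 319.4801299346802, 'cy': 237.21356724561, 'k1': 0.04329930767466239, 'xyz': array([0.01173212, 0.54898691, 0.44135839]), 'rotation': array([ 0.20302404, -0.32587512,  0.78437391, -0.48717986])}
{'fovy': 43.66676976398916, 'cx': 314.46183113285986, 'cy': 235.02065283667702, 'k1': -0.17288538863234343, 'xyz': array([ 0.35828304, -0.94285432,  0.4559763 ]), 'rotation': array([-0.5565208 ,  0.82519466, -0.07975824,  0.05456187])}
{'t': 0.1, 'q': array([-1.33510606e+00,  2.45742589e-01,  1.55886603e+00, -1.32352009e-05,
        1.33871551e+00, -1.74113623e-01]), 'qd': array([ 0.00092784, -0.00072634, -0.00371028,  0.00062389,  0.00037958,
       -0.00096861]), 'joint_torque': array([-4.15392524e-04, -4.16910446e+01, -3.15528238e+01,  6.87358878e-02,
        3.09294672e-02, -4.65698315e-05]), 'ee_pos': array([ 0.25885156, -0.59567513,  0.21847061]), 'tool_rot': array([-8.65128793e-04,  9.79080263e-01,  2.03472575e-01, -3.30861968e-05]), 'contact_force': array([ 0.66612399, -0.64066895,  1.04088908]), 'ft_torque': array([-0.03938085,  0.01195566,  0.03740644]), 'grasp_force': 0.0, 'gripper_width': 0.0942439645641101}
```

View pics/scene0.png

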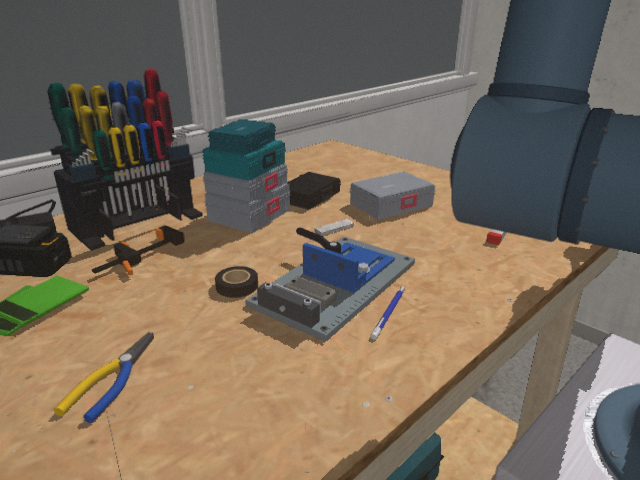

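View pics/side0.png

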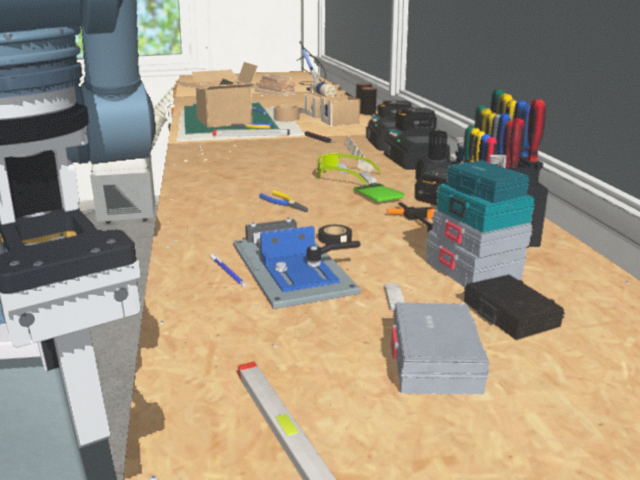

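The scene view shows the plate with corners near (247,303), (323,336), (413,262) and (345,237). The stop is at (290,303), the bracket at (340,262) and the lever at (318,238). The side view agrees, with the tape close beside the stop.

```bash
python3 - <<'E'
from h import *
c=m.calibration("scene"); P=at_z(c,[(247,301),(323,335),(414,261),(345,237)],0.012); print(P.round(3))
c2=m.calibration("side"); P2=at_z(c2,[(234,240),(275,304),(357,292)],0.012); print(P2.round(3))
w=m.calibration("wrist"); print(w)
ctr=P.mean(0); print(ctr)
# wrist cam offset in tool frame
o=m.get_obs(); T=R.from_quat(o["tool_rot"],scalar_first=True)
print(T.inv().apply(np.array(w["xyz"])-o["ee_pos"]), T.inv().as_matrix()@rot(w))
for a in np.radians(range(-180,180,30)):
    q=[0,np.cos(a/2),np.sin(a/2),0]
    s=m.solve_ik([ctr[0],ctr[1],0.3],q); print(round(np.degrees(a)), None if s is None else np.round(s,2))
E
```

```text
[[ 0.552  0.166  0.012]
 [ 0.413  0.144  0.012]
 [ 0.448 -0.113  0.012]
 [ 0.595 -0.098  0.012]]
[[ 0.412  0.14   0.012]
 [ 0.456 -0.132  0.012]
 [ 0.59  -0.117  0.012]]
{'fovy': 63.95863459570606, 'cx': 319.3047684799438, 'cy': 242.11743737167816, 'k1': -0.06012204720208866, 'xyz': array([ 0.32152763, -0.56811241,  0.38206711]), 'rotation': array([ 0.09907826,  0.8304227 , -0.54433747, -0.06540923])}
[0.50204194 0.02454625 0.012     ]
[ 0.06851523 -0.00058763 -0.16357606] [[ 4.41154646e-04 -9.71742608e-01 -2.36042599e-01]
 [ 9.99999464e-01  2.07563525e-04  1.01446133e-03]
 [-9.36801462e-04 -2.36042920e-01  9.71742179e-01]]
-180 [-0.18 -0.17  1.84 -0.    1.47 -1.75]
-150 [-0.18 -0.17  1.84 -0.    1.47 -2.27]
-120 None
-90 None
-60 [-0.18 -0.17  1.84 -0.    1.47  2.44]
-30 [-0.18 -0.17  1.84 -0.    1.47  1.92]
0 [-0.18 -0.17  1.84 -0.    1.47  1.39]
30 [-0.18 -0.17  1.84 -0.    1.47  0.87]
60 [-0.18 -0.17  1.84 -0.    1.47  0.35]
90 [-0.18 -0.17  1.84 -0.    1.47 -0.18]
120 [-0.18 -0.17  1.84 -0.    1.47 -0.7 ]
150 [-0.18 -0.17  1.84 -0.    1.47 -1.22]
```

```bash
python3 - <<'E'
from h import *
a=np.radians(98); q=[0,np.cos(a/2),np.sin(a/2),0]
m.movep([0.49,0.06,0.27],q); m.hold(0.3)
m.command_gripper(0.0,20)
c=m.calibration("wrist"); im,d=m.grab_frame("wrist"); 
import pickle; pickle.dump(c,open("pics/w1.pkl","wb")); np.save("pics/w1d.npy",d); cv2.imwrite("pics/w1.png",im)
o=m.get_obs(); print(o["t"],o["ee_pos"],o["contact_force"])
E
```

```text
4.3417 [0.48998451 0.05999934 0.26998539] [-0.17297327  0.61336404  0.42944858]
```

View pics/w1.png

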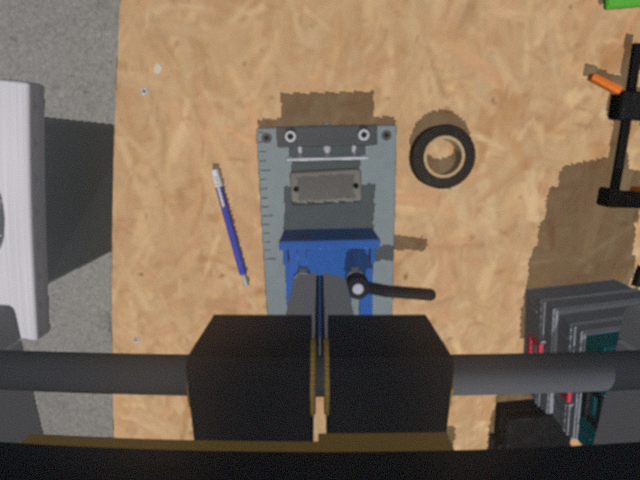

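The wrist view shows the stop at (327,136), the spacer at (326,186), the flange at (330,240), the hub at (357,287) and the lever end at (432,295). I'll enlarge that region.

```bash
python3 - <<'E'
import cv2
im=cv2.imread("pics/w1.png")[115:315,245:445]; cv2.imwrite("pics/w1c.png",cv2.resize(im,None,fx=3,fy=3,interpolation=cv2.INTER_CUBIC))
E
```

```text
(no output)
```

View pics/w1c.png

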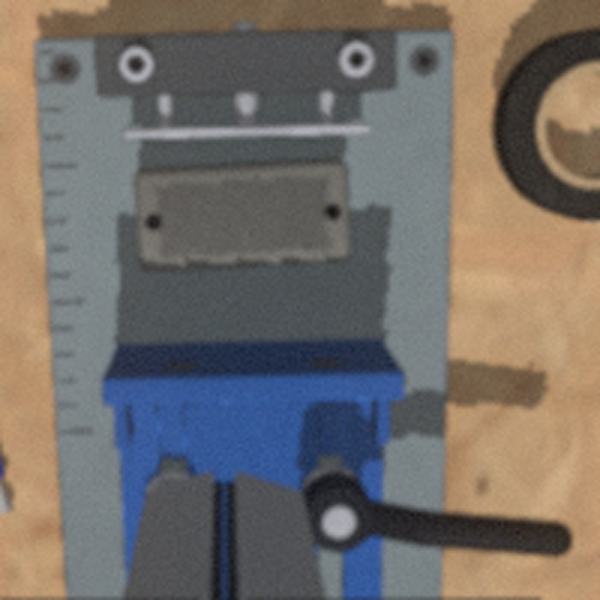

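```bash
python3 - <<'E'
from h import *
import pickle
c=pickle.load(open("pics/w1.pkl","rb")); d=np.load("pics/w1d.npy")
f=lambda L,z: at_z(c,np.array(L)/3.+[245,115],z)[:,:2]
TL,TR,L2,R2=f([(37,40),(453,30),(65,595),(441,590)],.012)
print("plate",TL,TR,L2,R2,"w",np.linalg.norm(TR-TL))
vy=(TL-L2)/np.linalg.norm(TL-L2)+(TR-R2)/np.linalg.norm(TR-R2); y1=np.arctan2(vy[1],vy[0])
vx=TR-TL; y2=np.arctan2(vx[1],vx[0])+np.pi/2; print(np.degrees([y1,y2]))
y=(y1*2+y2)/3
ey=np.array([np.cos(y),np.sin(y)]); ex=np.array([ey[1],-ey[0]])
O=(TL+TR)/2-ey*.135
print("O",O,"yaw",np.degrees(y))
F=lambda p:np.c_[(p-O)@ex,(p-O)@ey].round(4)
for n,L,z in [("flange top front",[(104,377),(404,374)],.067),("flange top rear",[(104,402),(404,399)],.067),("hub",[(339,522)],.053),("lever tip,mid",[(572,539),(500,533),(400,521)],.048),("stop top",[(97,97),(396,92)],.042),("pad top",[(125,134),(368,129)],.032),("spacer",[(136,170),(345,160),(350,255),(141,268)],.030)]:
    print(n,F(f(L,z)).tolist())
def pix(L): 
    for u,v in L:
        uv=np.array([u,v])/3.+[245,115]; D=d[int(round(uv[1])),int(round(uv[0]))]
        r=ray(c,[uv])[0]; P=np.array(c["xyz"])+r*D; print(P.round(3),F(P[None,:2])) 
pix([(250,388),(339,522),(500,533),(250,215),(250,65),(250,320),(420,200)])
pickle.dump((O,ex,ey,y),open("fix.pkl","wb"))
E
```

```text
plate [0.41281036 0.14007496] [0.55775498 0.16407594] [ 0.44546609 -0.06848139] [ 0.59242588 -0.04574096] w 0.14691830798969285
[99.14104092 99.40213607]
O [0.50693192 0.01882264] yaw 99.22807263873281
flange top front [[-0.049, 0.025], [0.0491, 0.024]]
flange top rear [[-0.0494, 0.0166], [0.0493, 0.0155]]
hub [[0.0294, -0.0323]]
lever tip,mid [[0.1137, -0.0427], [0.0876, -0.0398], [0.0516, -0.0343]]
stop top [[-0.0499, 0.1144], [0.0491, 0.114]]
pad top [[-0.0419, 0.1019], [0.0411, 0.1019]]
spacer [[-0.0388, 0.0895], [0.0334, 0.0914], [0.0353, 0.0585], [-0.0383, 0.0554]]
[0.502 0.038 0.066] [[-0.0013  0.0201]]
[ 0.542 -0.01   0.049] [[ 0.0298 -0.0339]]
[ 0.598 -0.005  0.052] [[ 0.0865 -0.038 ]]
[0.496 0.091 0.029] [[0.0004 0.0731]]
[0.488 0.141 0.04 ] [[0.0009 0.1236]]
[0.502 0.051 0.012] [[0.0001 0.0326]]
[0.557 0.104 0.011] [[0.0628 0.0756]]
```

```bash
cat >> h.py <<'E'
import pickle,os
if os.path.exists("fix.pkl"):
    O,ex,ey,yaw=pickle.load(open("fix.pkl","rb")); O=O+ey*.002
    W=lambda x,y,z: np.r_[O+ex*x+ey*y,z]
    Q=lambda a:[0,np.cos(a/2),np.sin(a/2),0]
    def st():
        m_=m.get_obs(); p=m_["ee_pos"][:2]-O; f=m_["contact_force"]
        return round(m_["t"],2),(p@ex*1e3).round(1),(p@ey*1e3).round(1),round(m_["ee_pos"][2]*1e3,1),"F",(f[:2]@ex).round(1),(f[:2]@ey).round(1),f[2].round(1)
E
python3 - <<'E'
from h import *
x=-.001;z=.044
m.movep(W(x,-.004,.11),Q(yaw)); print(st())
print(m.move_straight(W(x,-.004,z),velocity=.08,max_force=8),st())
y=-.004
print(m.move_straight(W(x,.012,z),velocity=.02,max_force=12),st())
for y in (.017,.022,.027):
    print(m.move_straight(W(x,y,z),velocity=.02,max_force=10),st())
E
```

```text
(5.05, np.float64(-0.0), np.float64(-4.2), np.float64(111.2), 'F', np.float64(-0.1), np.float64(-0.2), np.float64(0.8))
False (6.03, np.float64(-0.5), np.float64(-4.2), np.float64(44.5), 'F', np.float64(0.2), np.float64(0.7), np.float64(-0.1))
False (6.97, np.float64(-0.5), np.float64(11.9), np.float64(44.3), 'F', np.float64(1.1), np.float64(-3.1), np.float64(1.9))
False (7.38, np.float64(-0.7), np.float64(16.9), np.float64(44.2), 'F', np.float64(0.8), np.float64(-3.7), np.float64(2.0))
False (7.78, np.float64(-0.9), np.float64(21.9), np.float64(44.1), 'F', np.float64(1.3), np.float64(-4.2), np.float64(3.4))
False (8.18, np.float64(-1.0), np.float64(27.0), np.float64(44.0), 'F', np.float64(0.2), np.float64(-4.7), np.float64(2.7))
```

```bash
python3 - <<'E'
from h import *
x=-.001;z=.044
fy=lambda: -np.mean([m.get_obs()["contact_force"][:2]@ey for _ in range(5)])
for y in (.031,.035,.038):
    r=m.move_straight(W(x,y,z),velocity=.02,max_force=7); print(r,st())
    if r: break
else:
    while y<.056:
        y+=.0008; r=m.move_straight(W(x,y,z),velocity=.01,max_force=7); f=fy(); print(r,f.round(1),st())
        if f>10: break
E
```

```text
False (8.53, np.float64(-1.0), np.float64(31.0), np.float64(44.0), 'F', np.float64(0.3), np.float64(-3.2), np.float64(3.2))
False (8.88, np.float64(-1.1), np.float64(34.9), np.float64(43.9), 'F', np.float64(0.1), np.float64(-4.0), np.float64(2.4))
False (9.18, np.float64(-1.1), np.float64(38.0), np.float64(43.9), 'F', np.float64(0.2), np.float64(-4.8), np.float64(2.5))
False 4.8 (9.43, np.float64(-1.1), np.float64(38.7), np.float64(43.9), 'F', np.float64(0.6), np.float64(-4.8), np.float64(2.0))
False 3.7 (9.68, np.float64(-1.1), np.float64(39.5), np.float64(43.9), 'F', np.float64(1.1), np.float64(-3.7), np.float64(2.1))
False 5.5 (9.93, np.float64(-1.2), np.float64(40.4), np.float64(43.8), 'F', np.float64(0.2), np.float64(-5.5), np.float64(0.8))
False 3.8 (10.18, np.float64(-1.2), np.float64(41.2), np.float64(43.8), 'F', np.float64(1.0), np.float64(-3.8), np.float64(0.9))
False 3.9 (10.43, np.float64(-1.2), np.float64(42.1), np.float64(43.8), 'F', np.float64(0.1), np.float64(-3.9), np.float64(0.6))
False 3.8 (10.68, np.float64(-1.2), np.float64(42.9), np.float64(43.8), 'F', np.float64(1.2), np.float64(-3.8), np.float64(-0.3))
False 7.9 (10.93, np.float64(-1.2), np.float64(43.1), np.float64(43.8), 'F', np.float64(-1.3), np.float64(-7.9), np.float64(0.3))
False 9.8 (11.18, np.float64(-1.2), np.float64(43.2), np.float64(43.9), 'F', np.float64(-0.2), np.float64(-9.8), np.float64(0.7))
False 12.9 (11.43, np.float64(-1.1), np.float64(43.3), np.float64(43.9), 'F', np.float64(-1.9), np.float64(-12.9), np.float64(0.2))
```

```bash
python3 - <<'E'
from h import *
x=-.001;z=.044
fy=lambda: -np.mean([m.get_obs()["contact_force"][:2]@ey for _ in range(5)])
y=.0468
for i in range(4):
    r=m.move_straight(W(x,y,z),velocity=.01,max_force=6); f=fy(); print(r,f.round(1),st())
    if f>15: break
    y+=.0007
m.hold(.3); print(fy(),st())
m.move_straight(W(x,.034,z),velocity=.02); print(st())
m.move_straight(W(x,.034,.13),velocity=.12)
# look at the nip from a good vantage
m.movep(W(.06,.07,.25),Q(yaw)); m.hold(.2)
c=m.calibration("wrist"); im,d=m.grab_frame("wrist"); pickle.dump(c,open("pics/w2.pkl","wb")); cv2.imwrite("pics/w2.png",im); print(st())
print(proj(c,[W(0,.08,.03),W(.09,-.04,.048)]))
p=proj(c,[W(.02,.03,.03)])[0].astype(int); u=max(0,p[0]-150);v=max(0,p[1]-110)
print(u,v); cv2.imwrite("pics/w2c.png",cv2.resize(im[v:v+225,u:u+300],None,fx=2.6,fy=2.6,interpolation=cv2.INTER_CUBIC))
E
```

```text
True 3.8 (11.63, np.float64(-1.1), np.float64(42.9), np.float64(43.9), 'F', np.float64(-0.9), np.float64(-3.8), np.float64(0.5))
True 2.7 (11.94, np.float64(-1.1), np.float64(42.8), np.float64(44.0), 'F', np.float64(-0.2), np.float64(-2.7), np.float64(1.3))
True 3.5 (12.27, np.float64(-1.1), np.float64(42.7), np.float64(44.0), 'F', np.float64(0.1), np.float64(-3.5), np.float64(1.3))
True 4.8 (12.6, np.float64(-1.1), np.float64(42.7), np.float64(44.0), 'F', np.float64(-0.2), np.float64(-4.8), np.float64(1.8))
3.542511458778906 (12.9, np.float64(-1.1), np.float64(42.6), np.float64(44.0), 'F', np.float64(-0.5), np.float64(-3.5), np.float64(1.3))
(13.47, np.float64(-1.1), np.float64(34.0), np.float64(43.9), 'F', np.float64(0.0), np.float64(1.0), np.float64(0.8))
(15.21, np.float64(58.7), np.float64(69.8), np.float64(247.8), 'F', np.float64(0.5), np.float64(0.1), np.float64(-0.0))
[[261.61398631 208.95740062]
 [350.53855237 327.23765894]]
132 147
```

View pics/w2c.png

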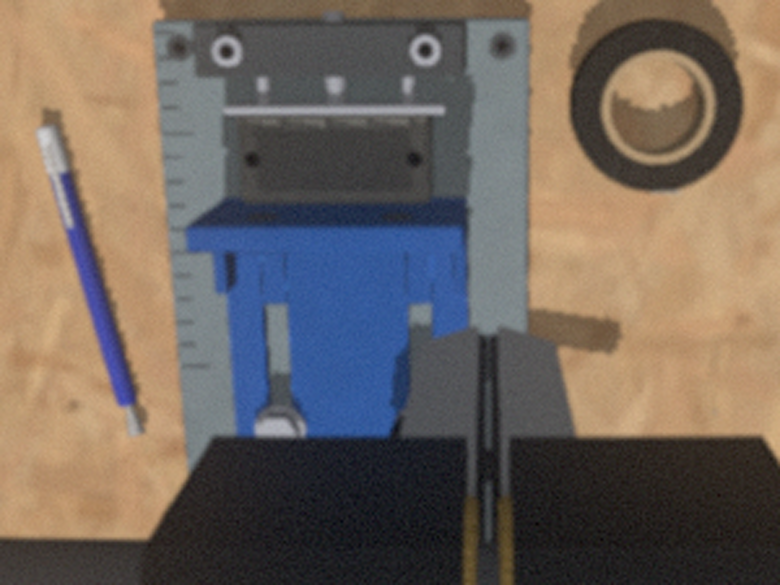

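The view shows the spacer squared between the flange (y≈205) and the pad (y≈110) with no visible gap. The peak push rose about 9 N over the drag, which counts as firm. Next is the lever.

```bash
cat >> h.py <<'E'
    def LP(th,off=.0145,r=.062,z=.047):
        t=np.array([np.sin(th),np.cos(th)]); h=np.array([np.cos(th),-np.sin(th)])
        p=np.array([.030,-.035])+r*h+off*t; return W(p[0],p[1],z),Q(yaw-th)
    def ft(th):  # reaction against push, + = resisted
        t=np.array([np.sin(th),np.cos(th)]); f=np.mean([m.get_obs()["contact_force"] for _ in range(3)],0)[:2]
        return (f@ex*t[0]+f@ey*t[1]).round(1)
E
python3 - <<'E'
from h import *
p,q=LP(.08,.026); m.movep(np.r_[p[:2],.12],q)
print(m.move_straight(p,velocity=.06,max_force=8),st())
for th in np.arange(.1,1.21,.1):
    p,q=LP(th); 
    try: r=m.move_straight(p,q,velocity=.04,max_force=9)
    except m.Unreachable as e: print("unreach",th,e); break
    print(th.round(2),r,ft(th),st())
    if r: break
E
```

```text
False (17.25, np.float64(94.3), np.float64(-14.1), np.float64(47.5), 'F', np.float64(0.3), np.float64(0.3), np.float64(0.3))
0.1 False 0.6 (17.72, np.float64(93.2), np.float64(-27.2), np.float64(47.1), 'F', np.float64(-0.1), np.float64(0.6), np.float64(-0.7))
0.2 False 2.0 (18.02, np.float64(93.6), np.float64(-32.9), np.float64(47.0), 'F', np.float64(0.7), np.float64(1.9), np.float64(-0.1))
0.3 False 2.7 (18.33, np.float64(93.6), np.float64(-39.3), np.float64(47.0), 'F', np.float64(1.5), np.float64(2.4), np.float64(-0.2))
0.4 False 2.4 (18.64, np.float64(92.9), np.float64(-45.8), np.float64(47.0), 'F', np.float64(1.4), np.float64(2.0), np.float64(-0.8))
0.5 False 1.8 (18.95, np.float64(91.5), np.float64(-52.1), np.float64(47.1), 'F', np.float64(2.6), np.float64(0.6), np.float64(-0.7))
0.6 False 1.9 (19.26, np.float64(89.5), np.float64(-58.2), np.float64(47.1), 'F', np.float64(2.7), np.float64(0.4), np.float64(-0.6))
0.7 False 1.3 (19.57, np.float64(86.9), np.float64(-64.0), np.float64(47.2), 'F', np.float64(2.9), np.float64(-0.7), np.float64(-0.4))
0.8 False 2.2 (19.88, np.float64(83.7), np.float64(-69.6), np.float64(47.2), 'F', np.float64(2.9), np.float64(0.2), np.float64(-0.5))
0.9 False 3.1 (20.18, np.float64(80.1), np.float64(-74.7), np.float64(47.2), 'F', np.float64(3.5), np.float64(0.6), np.float64(-0.2))
1.0 False 2.6 (20.49, np.float64(75.9), np.float64(-79.5), np.float64(47.2), 'F', np.float64(3.1), np.float64(-0.0), np.float64(0.1))
1.1 False 3.2 (20.8, np.float64(71.4), np.float64(-83.9), np.float64(47.3), 'F', np.float64(3.8), np.float64(-0.5), np.float64(0.3))
1.2 False 3.5 (21.11, np.float64(66.3), np.float64(-87.8), np.float64(47.3), 'F', np.float64(4.4), np.float64(-1.7), np.float64(-0.0))
```

```bash
python3 - <<'E'
from h import *
th=1.2
while th<1.55:
    th+=.02; p,q=LP(th); r=m.move_straight(p,q,velocity=.015,max_force=8); f=ft(th)
    e=m.get_obs()["ee_pos"][:2]; 
    print(round(th,2),r,f,st()[:4], "lag mm",((p[:2]-e)*1e3).round(1))
    if f>9.5: break
E
```

```text
1.22 False 5.3 (21.36, np.float64(65.6), np.float64(-88.4), np.float64(47.3)) lag mm [-0.7  0.1]
1.24 False 5.8 (21.61, np.float64(64.6), np.float64(-89.1), np.float64(47.3)) lag mm [-0.7  0.1]
1.26 False 4.8 (21.86, np.float64(63.5), np.float64(-89.8), np.float64(47.3)) lag mm [-0.8  0.1]
1.28 False 4.7 (22.11, np.float64(62.4), np.float64(-90.5), np.float64(47.3)) lag mm [-0.8  0.1]
1.3 False 5.2 (22.36, np.float64(61.3), np.float64(-91.1), np.float64(47.3)) lag mm [-0.8  0.2]
1.32 False 4.9 (22.61, np.float64(60.2), np.float64(-91.8), np.float64(47.3)) lag mm [-0.8  0.2]
1.34 False 5.8 (22.86, np.float64(59.1), np.float64(-92.4), np.float64(47.3)) lag mm [-0.8  0.2]
1.36 False 4.4 (23.11, np.float64(58.0), np.float64(-93.0), np.float64(47.3)) lag mm [-0.9  0.3]
1.38 False 5.0 (23.36, np.float64(56.8), np.float64(-93.6), np.float64(47.3)) lag mm [-0.9  0.3]
1.4 False 5.5 (23.61, np.float64(55.7), np.float64(-94.1), np.float64(47.3)) lag mm [-0.9  0.3]
1.42 False 7.7 (23.86, np.float64(55.1), np.float64(-94.5), np.float64(47.4)) lag mm [-1.5  0.1]
1.44 False 13.2 (24.11, np.float64(55.1), np.float64(-94.7), np.float64(47.6)) lag mm [-2.6 -0.3]
```

```bash
python3 - <<'E'
from h import *
p,q=LP(1.4,.03); m.move_straight(p,q,velocity=.04); print(st())
m.move_straight(np.r_[p[:2],.15],velocity=.15)
m.movep(W(.0,-.06,.25),Q(yaw)); m.hold(.2)
c=m.calibration("wrist"); im,d=m.grab_frame("wrist"); pickle.dump(c,open("pics/w3.pkl","wb")); cv2.imwrite("pics/w3.png",im); print(st())
p=proj(c,[W(.0,.0,.03)])[0].astype(int); u=p[0]-130;v=max(0,p[1]-140)
print(u,v); cv2.imwrite("pics/w3c.png",cv2.resize(im[v:v+230,u:u+260],None,fx=2.6,fy=2.6,interpolation=cv2.INTER_CUBIC))
E
```

```text
(24.71, np.float64(69.7), np.float64(-90.8), np.float64(46.7), 'F', np.float64(0.0), np.float64(-0.1), np.float64(-0.2))
(27.06, np.float64(-0.0), np.float64(-60.0), np.float64(249.6), 'F', np.float64(0.5), np.float64(-0.8), np.float64(0.1))
189 17
```

View pics/w3c.png

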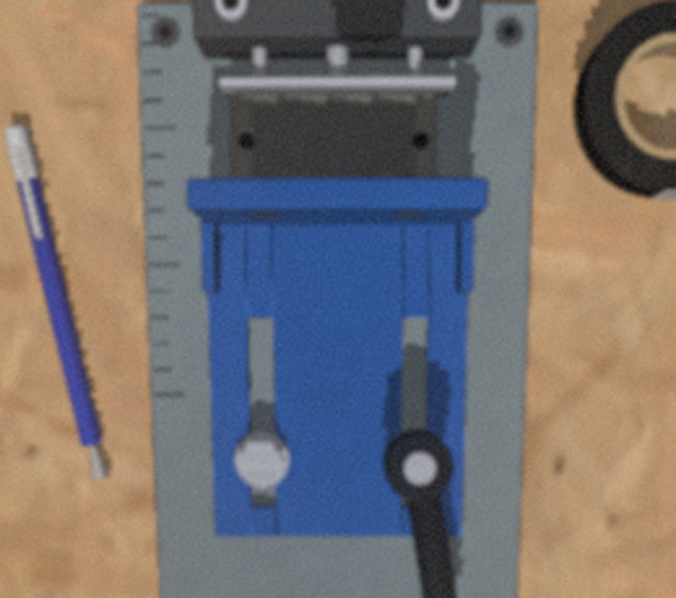

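The lever lies nearly along −y and the spacer is square between the pad (row 90) and the flange (row 178). I'll check the gap with numbers.

```bash
python3 - <<'E'
from h import *
c=pickle.load(open("pics/w3.pkl","rb"))
def F(L,z):
    p=at_z(c,np.array(L,float)/2.6+[189,17],z)[:,:2]-O; return np.c_[p@ex,p@ey].round(4).tolist()
print("flange front",F([(190,179),(338,179),(486,179)],.067),"holes",F([(246,140),(421,140)],.030),"pad",F([(220,90),(456,90)],.032),F([(220,76),(456,76)],.032),"lever",F([(435,585)],.048),"stud",F([(262,463)],.028))
E
```

```text
flange front [[-0.0486, 0.0615], [-0.0001, 0.0613], [0.0484, 0.0615]] holes [[-0.0333, 0.0805], [0.0297, 0.0804]] pad [[-0.0421, 0.097], [0.0418, 0.0971]] [[-0.042, 0.1017], [0.0417, 0.1018]] lever [[0.0364, -0.0801]] stud [[-0.0294, -0.0365]]
```

```bash
python3 -c "
from h import *
print(m.hand_in())"
```

```text
the job is handed in; nothing more can be done
None
```

I slid the bracket home until the spacer was nipped (peak push about 9 N over the sliding drag), turned the lever clockwise to its hard end (about 13 N there), and handed the job in after about 27 s; the last image showed no visible gap at the spacer.

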